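# Fit the soap pump into the tank's hidden filler hole

## Robot

A 6-joint arm with a two-finger parallel gripper is mounted at the origin on the work surface. World frame = base frame: x ahead of the robot, y to its left, z up, the work surface at z = 0. Lengths are in m, angles in rad, forces in N, time in s.
With the tool pointing down it reaches from about 0.3 to 0.775 m from the base axis. Payload 14.6 kg.
Tool frame: the origin (TCP) lies midway between the tips of the shut fingers; the grasp point (between the pads) lies 19 mm behind it; x points along the fingers, z is the direction in which the jaws open and shut, and the axes are right-handed (so a half turn about x gives the same grasp; the last joint's range is limited). The gripper opens to 85 mm and grips with 20 to 120 N. Pads are 22 mm wide; open, the fingers measure 114 mm over their backs; the gripper's body (76 mm by 85 mm) begins 54 mm behind the grasp point. The pads swing forward as they close: fully open they stand 13 mm farther back than shut.
Start: joints at [1.258, 0.3, 1.521, -0, 1.321, -0.067], TCP at [0.134, 0.533, 0.231] pointing down, gripper open.
Joint ranges: [-3.03, 3.03], [-0.79, 2.21], [0.23, 2.52], [-1.04, 4.18], [0, 3.07], [-2.55, 2.55]. Speed limits (rad/s): [2.22, 2.22, 2.57, 3.14, 3.14, 3.14].

## Interface

Orientations are given as a unit quaternion [w, x, y, z].
In Python, from workcell import readout, imaging, job gives the robot as it stands.
- The arm moves only by the tool apply_moves, never from a script. Its argument "plan" is a list of rows, each a list of 3 entries, a list of its own where there are three numbers: the finger opening in m, from 0 to 0.0854, then the shift along the tool's x, y, z in m, then the turn, a rotation vector about the tool's x, y, z in rad. In form: [[gripper, [x, y, z], [ax, ay, az]], ...]. A call has 1 to 8 rows; each row is the pose to reach, as a shift and turn from the pose measured when the call began, along the tool's axes at that moment; what a row does not reach only later rows make up. A row lasts 1/8 s, in which the tool goes at most 62.5 mm and 10.7 degrees, less where a joint would pass 70% of its speed; a pose out of reach is approached as far as the arm can. A call with a gripper value outside its range is refused whole. The fingers move at their own pace and stop on an object; "squeeze" is the grip in N (left out, the last holds). Time passes only in rows, so rows that repeat a pose let the fingers close. It gives the time, the measured TCP pose, the force and the opening at its end, in the units of the state.
- readout.sense(): the state, without advancing time (a new reading comes with each control period).
- imaging.capture(name): name is "side" or "top"; returns a dict with "pixels" (400x640x3 uint8, red, green, blue), "intrinsics" (3x3 intrinsics, pixels), "k1" (the pictures are not rectified: a ray, as slopes to the right and down, at radius r is drawn at 1 + k1 r^2 times it, then the intrinsics apply), "pose" (4x4, takes a point from camera to world coordinates). Camera axes: x right, y down, z forward; pixel columns grow to the right and rows downward; lengths in m; the calibration is good to about 2 mm. A picture is of the moment at which its call begins. There is no depth.
- job.close_job(): hands the job in, once; it reports no verdict.
The state is a dict: "time": time; "joints": joint angles; "joint_velocities": joint speeds; "tau": joint torques, N m; "ee_pos": TCP position; "tool_rot": TCP orientation; "wrist_force": force on the tool from outside, world axes, zero at the start; "ft_torque": the same for the moment, N m; "gripper_width": opening from 0.0 (shut) to 1.0 (fully open).
Only numpy, scipy, OpenCV 4.12 (cv2) and the standard library are available. Lean on these libraries where they do the work, as an engineer would, in place of code of your own. Each camera call takes 0.05 s, during which the arm holds its last target.

## Task

Lift the soap pump out of the empty glass bottle and rest its tube tip in the groove on the grey soap tank's cover, then feel along the groove with light pressure until the tube drops through the flush shutter that cannot be seen. Push the pump gently down until its collar sits flat on the cover, and let go. Leave the bottle and the other things on the sill standing where they are.

Things in the scene. Friction and masses are not known exactly. Their poses are not given: they have to be found in the camera images.
- pump_head (a point): Centre of the soap pump's black head, the part to hold: a block 34 (x) x 24 (y) x 26 mm high, two flat sides facing +y and -y; a spout 12 mm wide points to +x, reaching 50 mm from the centre, above mid-height. z up. Down from this centre, head not pressed: collar's underside 51 mm, tube tip 101 mm. Sprung: the head starts to sink at 2.5 N, travels 12 mm, 5.5 N there; beyond that rigid.
- tube_tip (a point): Lowest point of the round end of the pump's rigid grey dip tube, on its axis, z up the tube. The tube is 10 mm across and 50 mm long up to the collar's underside.
- pump: The whole soap pump, one loose piece of 80 g; origin at the tube tip. Above the tube: collar 34 mm across, 14 mm high; then 24 mm of stem (the lowest 6 mm a boss 16 mm across), then the head. At the start it stands loosely in the bottle's neck, collar on the rim, and just lifts out.
- bottle: Empty square amber glass bottle, 66 x 66 mm, 86 mm high, above it a round open neck 30 mm across outside, 20 mm inside, rim at 100 mm. Loose, about 350 g. Origin at the centre of its underside, z up.
- tank: Fixed hollow grey plastic soap tank, 90 (x) x 250 (y) x 72 mm high; origin at the centre of its underside, z up. Along the middle of its flat cover runs a straight groove parallel to y, 14 mm wide, 100 mm long (y from -50 to +50 mm) and 3 mm deep: its floor is 69 mm and the cover 72 mm above the origin.
- groove (a point): Middle of the groove's floor, axes as the tank's. On its centre line, centred anywhere from y = -32 to +32 mm, a round hole 15 mm across is closed by a flush grey shutter that the eye cannot tell from the rigid floor. The shutter sinks under more than about 1.2 N and stays where pushed; below the 8 mm deep hole the tank is empty, with room for the whole tube until the collar meets the cover.
Not all that is in view belongs to the job. Of the things like the bottle, leave any that is red or turquoise; of the rest the smaller one is meant.

How it is judged:
By the outcome, as a careful person would: the job done as asked, in the order asked, and still so for the second after the job is handed in, with the robot touching nothing.
It also fails if it takes over 64 s, if anything falls off the work surface, if the arm or the gripper's body presses on something with over 40 N, if the wrist force passes 120 N, or if a joint passes its speed limit or range.

## Working session

There is one attempt and no reset: what is moved stays moved. The work goes in short steps, Python scripts to look and compute and a tool call to move; the robot and the scene stay as the last step left them, time stands still between calls to the robot, and variables do not carry over. Pictures are saved under pics/ and viewed, and the job is handed in when it is done.

Besides the shell and the picture viewer there is one more tool, called as name([rows], argument=value, ...), one row to a line, values as JSON. apply_moves: Moves the arm, as the interface text tells. Its arguments: {"type":"object","properties":{"plan":{"type":"array","items":{"type":"array"}},"squeeze":{"type":"number"}},"required":["plan"]}

```bash
mkdir -p pics; ls; cat > h.py <<'E'
import numpy as np, cv2
from workcell import readout, imaging, job
def snap(n,f):
    d=imaging.capture(n); cv2.imwrite(f'pics/{f}.png',d['pixels'][:,:,::-1]); np.savez(f'{f}.npz',**{k:np.array(v) for k,v in d.items()}); return d
def load(f): return dict(np.load(f'{f}.npz'))
def ray(d,u,v):
    K=np.array(d['intrinsics']);k1=float(d['k1']);T=np.array(d['pose'])
    o=cv2.undistortPoints(np.array([[[u,v]]],float),K,np.array([k1,0,0,0.]))[0,0]
    return T[:3,3],T[:3,:3]@np.array([o[0],o[1],1])
def onz(d,u,v,z):
    c,r=ray(d,u,v); return c+r*(z-c[2])/r[2]
def two(d1,p1,d2,p2):
    c1,r1=ray(d1,*p1);c2,r2=ray(d2,*p2)
    s=np.linalg.lstsq(np.c_[r1,-r2],c2-c1,rcond=None)[0]
    a,b=c1+s[0]*r1,c2+s[1]*r2; return (a+b)/2,np.linalg.norm(a-b)
def proj(d,P):
    T=np.linalg.inv(np.array(d['pose']));p=T[:3,:3]@np.array(P)+T[:3,3];K=np.array(d['intrinsics'])
    a,b=p[0]/p[2],p[1]/p[2];f=1+float(d['k1'])*(a*a+b*b)
    return K[0,0]*a*f+K[0,2],K[1,1]*b*f+K[1,2]
E
python3 - <<'E'
from h import *
np.set_printoptions(precision=4,suppress=True)
for n in('side','top'):
    d=snap(n,n+'0');print(n,d['intrinsics'],d['k1'],d['pose'])
s=readout.sense();print(s)
E
```

```text
pics
side [[515.6471   0.     319.3215]
 [  0.     515.6471 193.7361]
 [  0.       0.       1.    ]] -0.04720889059465432 [[ 0.9706 -0.1026  0.2175  0.2271]
 [-0.2397 -0.4876  0.8395 -0.8508]
 [ 0.0199 -0.867  -0.4979  0.5866]
 [ 0.      0.      0.      1.    ]]
top [[502.5357   0.     326.6477]
 [  0.     502.5357 191.3522]
 [  0.       0.       1.    ]] -0.1468873292291987 [[ 0.002  -0.9984  0.0566  0.3727]
 [-0.9999 -0.0026 -0.0104 -0.0677]
 [ 0.0106 -0.0565 -0.9983  1.2445]
 [ 0.      0.      0.      1.    ]]
{'time': 0.1, 'joints': array([ 1.2584,  0.3004,  1.5216,  0.    ,  1.3207, -0.0666]), 'joint_velocities': array([-0.003 ,  0.0013, -0.0021,  0.0005,  0.0004,  0.001 ]), 'tau': array([  0.0003, -54.4368, -36.2379,  -0.0001,   0.003 ,  -0.    ]), 'ee_pos': array([0.1338, 0.5332, 0.2308]), 'tool_rot': array([ 0.5572, -0.4351,  0.5578,  0.4347]), 'wrist_force': array([-0.1887,  0.804 , -0.0413]), 'ft_torque': array([ 0.0784, -0.005 , -0.0056]), 'gripper_width': 0.9999954046655648}
```

View pics/side0.png

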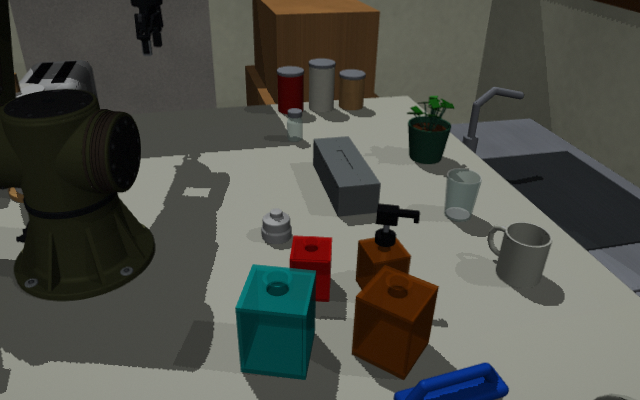

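View pics/top0.png

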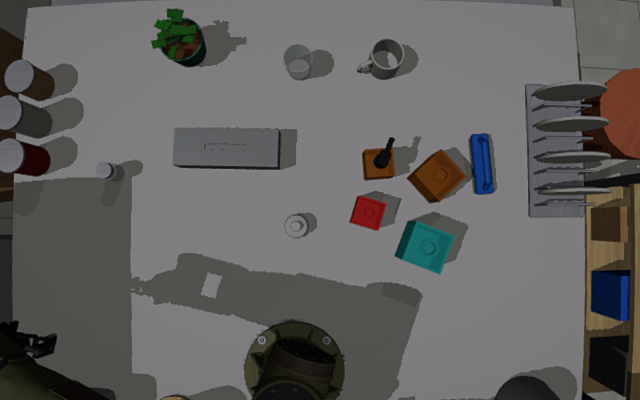

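```bash
python3 - <<'E'
from h import *
t=load('top0')['pixels'][:,:,::-1];s=load('side0')['pixels'][:,:,::-1]
def g(x): return np.clip(255*(x/255.)**0.5,0,255).astype(np.uint8)
cv2.imwrite('pics/a1.png',g(cv2.resize(t[115:190,345:445],None,fx=8,fy=8,interpolation=2)))
cv2.imwrite('pics/a2.png',g(cv2.resize(s[195:305,345:435],None,fx=5,fy=5,interpolation=2)))
cv2.imwrite('pics/a3.png',g(cv2.resize(t[115:180,165:305],None,fx=5.5,fy=5.5,interpolation=2)))
cv2.imwrite('pics/a4.png',g(cv2.resize(s[130:220,300:390],None,fx=6,fy=6,interpolation=2)))
E
```

```text
(no output)
```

View pics/a1.png

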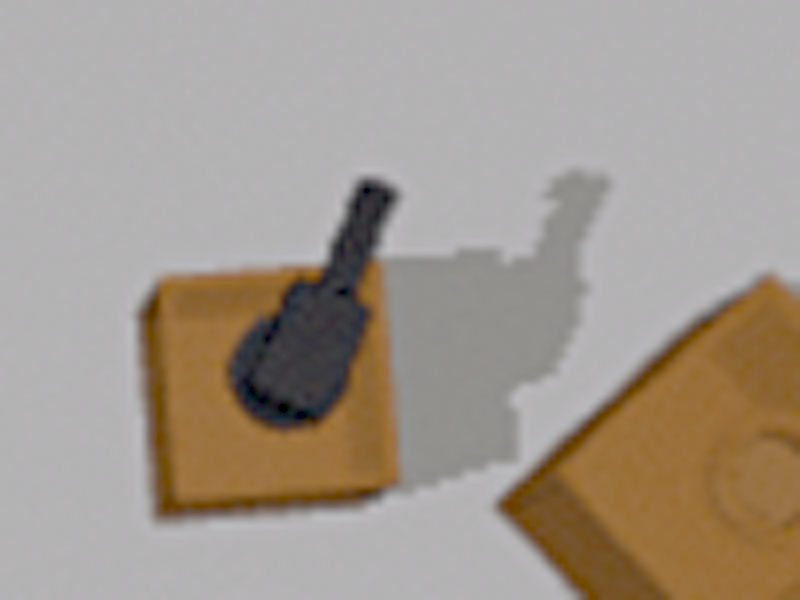

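View pics/a2.png

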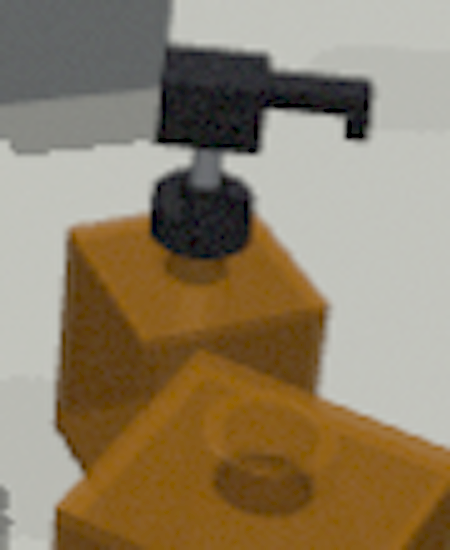

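View pics/a3.png

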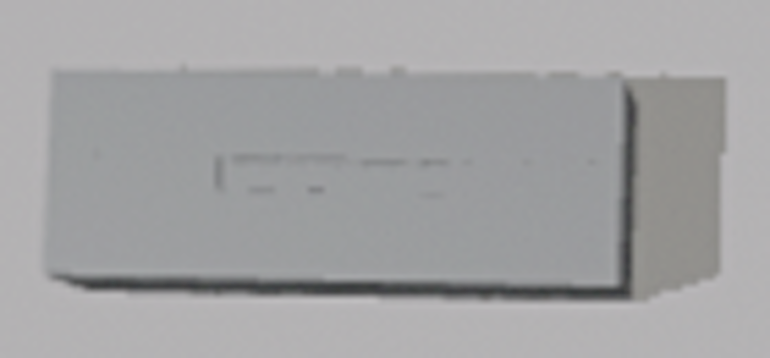

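View pics/a4.png

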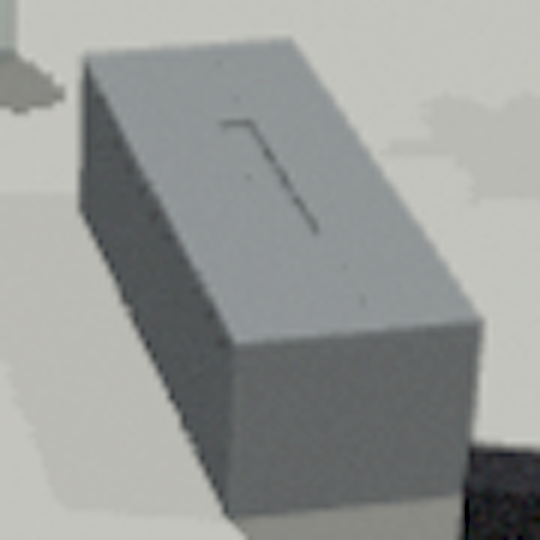

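```bash
python3 - <<'E'
from h import *
np.set_printoptions(precision=4,suppress=True)
t=load('top0');s=load('side0')
T=lambda a,b,x0,y0,k:((a+.5)/k-.5+x0,(b+.5)/k-.5+y0)
A=lambda a,b:T(a,b,345,115,8); B=lambda a,b:T(a,b,345,195,5);C=lambda a,b:T(a,b,165,115,5.5);D=lambda a,b:T(a,b,300,130,6)
for n,p,z in[('c1',(290,283),.164),('c2',(370,313),.164),('c3',(325,408),.164),('c4',(247,380),.164),('tip',(377,188),.163),('spout root',(338,290),.163)]:
    print(n,onz(t,*A(*p),z))
print('collar top centre',onz(t,*A(290,368),.114))
print('bottle top');
for p in[(160,277),(380,263),(398,485),(165,503)]:print(onz(t,*A(*p),.086))
print('tank top')
for p in[(50,70),(622,78),(625,287),(45,273)]:print(onz(t,*C(*p),.072))
print('groove',[onz(t,*C(*p),.072) for p in[(219,156),(219,190),(600,162)]])
print('tank side')
for p in[(85,53),(292,40),(483,320),(235,343)]:print(onz(s,*D(*p),.072))
print('groove',[onz(s,*D(*p),.072) for p in[(222,123),(250,122),(319,234)]])
print('head side',onz(s,*B(214,100),.151),two(t,A(303,350),s,B(214,97)))
print('spouttip side top',onz(s,*B(372,82),.163),'collar',onz(s,*B(201,213),.107))
E
```

```text
c1 [ 0.5243 -0.1965  0.164 ]
c2 [ 0.5162 -0.2183  0.164 ]
c3 [ 0.4902 -0.2058  0.164 ]
c4 [ 0.4978 -0.1846  0.164 ]
tip [ 0.5507 -0.2207  0.163 ]
spout root [ 0.5226 -0.2097  0.163 ]
collar top centre [ 0.507  -0.2023  0.114 ]
bottle top
[ 0.5368 -0.1679  0.086 ]
[ 0.5413 -0.2322  0.086 ]
[ 0.4764 -0.237   0.086 ]
[ 0.4708 -0.1691  0.086 ]
tank top
[0.5912 0.2853 0.072 ]
[0.5867 0.0359 0.072 ]
[0.4966 0.0337 0.072 ]
[0.5026 0.2851 0.072 ]
groove [array([0.5532, 0.2097, 0.072 ]), array([0.5384, 0.2094, 0.072 ]), array([0.5503, 0.0449, 0.072 ])]
tank side
[0.5041 0.2854 0.072 ]
[0.5917 0.2816 0.072 ]
[0.5873 0.0347 0.072 ]
[0.4979 0.0366 0.072 ]
groove [array([0.5412, 0.2089, 0.072 ]), array([0.5523, 0.2076, 0.072 ]), array([0.5504, 0.1094, 0.072 ])]
head side [ 0.5076 -0.2036  0.151 ] (array([ 0.508 , -0.2017,  0.1508]), np.float64(0.0007309558059503494))
spouttip side top [ 0.5526 -0.2219  0.163 ] collar [ 0.5073 -0.2031  0.107 ]
```

```bash
cat >> h.py <<'E'
from scipy.spatial.transform import Rotation as Ro
np.set_printoptions(precision=4,suppress=True)
def R0():
    q=readout.sense()['tool_rot'];return Ro.from_quat([q[1],q[2],q[3],q[0]])
def goal(pos,yaw):
    "jaw axis along direction (-sin yaw, cos yaw) = pump's y"
    s=readout.sense();R=R0()
    best=None
    for sg in(1,-1):
        z=sg*np.array([-np.sin(yaw),np.cos(yaw),0]);x=np.array([0,0,-1.]);y=np.cross(z,x)
        rv=(R.inv()*Ro.from_matrix(np.c_[x,y,z])).as_rotvec()
        if best is None or np.linalg.norm(rv)<np.linalg.norm(best):best=rv
        print('option',sg,rv)
    print('shift',R.inv().apply(np.array(pos)-s['ee_pos']),'turn',best)
def st():
    s=readout.sense();print('t',s['time'],'p',s['ee_pos'],'F',s['wrist_force'],'w',s['gripper_width']*.0854,'j',s['joints']);print(R0().as_matrix())
E
python3 - <<'E'
from h import *
st();goal((.5075,-.2018,.25),-.41)
s=load('side0')['pixels'][:,:,::-1]; t=load('top0')['pixels'][:,:,::-1]
g=lambda x:np.clip(255*(x/255.)**0.5,0,255).astype(np.uint8)
cv2.imwrite('pics/b1.png',g(np.hstack([cv2.resize(t[120:220,380:480],None,fx=4,fy=4,interpolation=2),cv2.resize(s[250:350,350:450],None,fx=4,fy=4,interpolation=2)])))
E
```

```text
t 0.1 p [0.1338 0.5332 0.2308] F [-0.1887  0.804  -0.0413] w 0.08539960755843924 j [ 1.2584  0.3004  1.5216  0.      1.3207 -0.0666]
[[-0.0003 -0.9699  0.2433]
 [-0.001   0.2433  0.9699]
 [-1.      0.0001 -0.0011]]
option 1 [ 0.1642 -0.0011  0.    ]
option -1 [-2.9774 -0.     -0.0016]
shift [-0.0186 -0.5414 -0.622 ] turn [ 0.1642 -0.0011  0.    ]
```

View pics/b1.png

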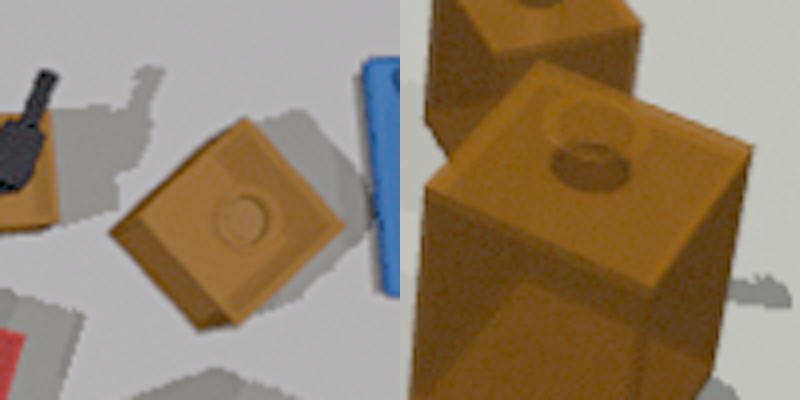

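apply_moves([
  [0.045,[-0.019,-0.541,-0.622],[0.164,0,0]],
  [0.045,[-0.019,-0.541,-0.622],[0.164,0,0]],
  [0.045,[-0.019,-0.541,-0.622],[0.164,0,0]],
  [0.045,[-0.019,-0.541,-0.622],[0.164,0,0]],
  [0.045,[-0.019,-0.541,-0.622],[0.164,0,0]],
  [0.045,[-0.019,-0.541,-0.622],[0.164,0,0]],
  [0.045,[-0.019,-0.541,-0.622],[0.164,0,0]],
  [0.045,[-0.019,-0.541,-0.622],[0.164,0,0]],
], squeeze=30)

```text
time: 1.1
ee_pos: [0.3606, 0.0858, 0.243]
tool_rot: [0.591, -0.388, 0.591, 0.388]
wrist_force: [1.0, 1.0, -0.4]
gripper_width: 0.526
```

```bash
python3 -c "
from h import *
st();goal((.5075,-.2018,.25),-.41)"
```

```text
t 1.1 p [0.3606 0.0858 0.243 ] F [ 0.956   1.0291 -0.3935] w 0.044929164547692114 j [ 0.1353 -0.1259  1.9558 -0.0009  1.3116 -1.0256]
[[ 0.0002 -0.9172  0.3984]
 [-0.0009  0.3984  0.9172]
 [-1.     -0.0005 -0.0007]]
option 1 [ 0.0002 -0.0007  0.0005]
option -1 [-3.1413 -0.0008 -0.0011]
shift [-0.0067 -0.2493 -0.2052] turn [ 0.0002 -0.0007  0.0005]
```

apply_moves([
  [0.045,[-0.007,-0.249,-0.205],[0,0,0]],
  [0.045,[-0.007,-0.249,-0.205],[0,0,0]],
  [0.045,[-0.007,-0.249,-0.205],[0,0,0]],
  [0.045,[-0.007,-0.249,-0.205],[0,0,0]],
  [0.045,[-0.007,-0.249,-0.205],[0,0,0]],
  [0.045,[-0.007,-0.249,-0.205],[0,0,0]],
  [0.045,[-0.007,-0.249,-0.205],[0,0,0]],
])

```text
time: 1.98
ee_pos: [0.5071, -0.2015, 0.2497]
tool_rot: [0.591, -0.387, 0.592, 0.388]
wrist_force: [-1.2, 0.2, 1.0]
gripper_width: 0.531
```

```bash
python3 -c "
from h import *
st();goal((.5075,-.2018,.134),-.41)
d=snap('side','s1')['pixels'][:,:,::-1]
cv2.imwrite('pics/s1c.png',cv2.resize(d[100:300,280:480],None,fx=3,fy=3))"
```

```text
t 1.975 p [ 0.5071 -0.2015  0.2497] F [-1.1808  0.1908  0.9587] w 0.045328149568555076 j [-0.4451  0.2768  1.5074 -0.0006  1.3581 -1.6052]
[[-0.0009 -0.9169  0.3991]
 [-0.0002  0.3991  0.9169]
 [-1.      0.0008 -0.0005]]
option 1 [-0.0006 -0.0005 -0.0008]
option -1 [ 3.141  -0.0012  0.0008]
shift [ 0.1157 -0.0006 -0.0001] turn [-0.0006 -0.0005 -0.0008]
```

View pics/s1c.png

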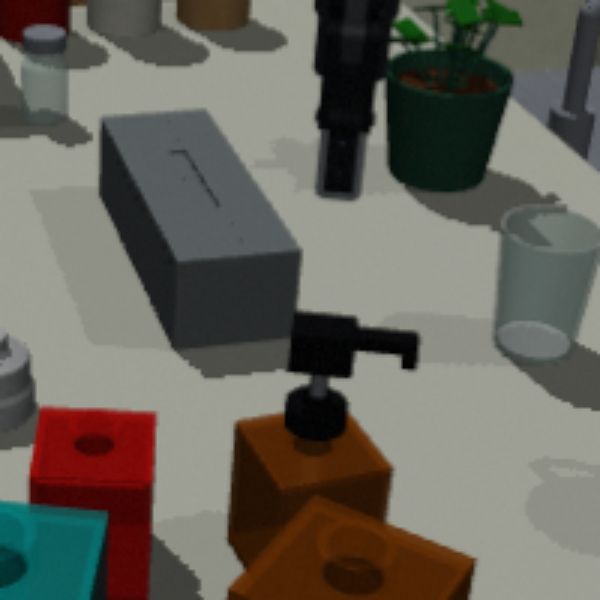

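apply_moves([
  [0.045,[0.04,0,0],[0,0,0]],
  [0.045,[0.08,0,0],[0,0,0]],
  [0.045,[0.105,0,0],[0,0,0]],
  [0.045,[0.119,0,0],[0,0,0]],
  [0.045,[0.119,0,0],[0,0,0]],
  [0.045,[0.119,0,0],[0,0,0]],
])

```text
time: 2.78
ee_pos: [0.5074, -0.2007, 0.1323]
tool_rot: [0.591, -0.389, 0.591, 0.387]
wrist_force: [0.0, -0.2, -0.1]
gripper_width: 0.523
```

```bash
python3 -c "
from h import *
st()
d=snap('side','s2')['pixels'][:,:,::-1]
e=snap('top','t2')['pixels'][:,:,::-1]
cv2.imwrite('pics/s2c.png',np.hstack([cv2.resize(d[150:300,320:440],None,fx=3,fy=3),cv2.resize(e[100:250,320:440],None,fx=3,fy=3)]))"
```

```text
t 2.775 p [ 0.5074 -0.2007  0.1323] F [ 0.0284 -0.2048 -0.062 ] w 0.04469517034925711 j [-0.4435  0.3913  1.642  -0.0006  1.1068 -1.6049]
[[ 0.0012 -0.9174  0.3979]
 [-0.0011  0.3979  0.9174]
 [-1.     -0.0015 -0.0006]]
```

View pics/s2c.png

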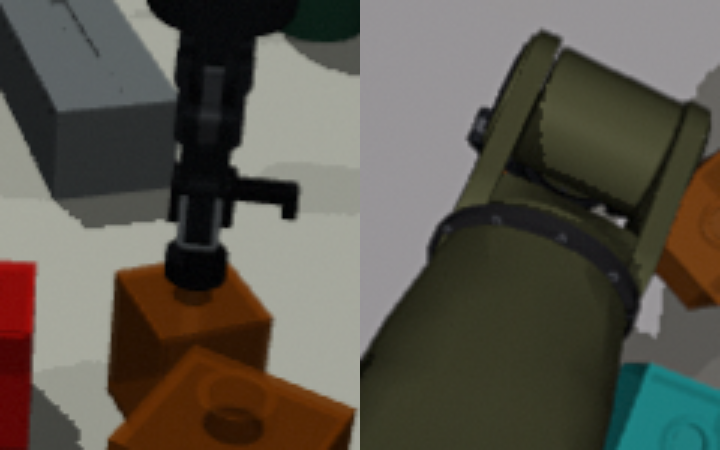

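apply_moves([
  [0.03,[0,0,0],[0,0,0]],
  [0.015,[0,0,0],[0,0,0]],
  [0.015,[0,0,0],[0,0,0]],
  [0.015,[0,0,0],[0,0,0]],
  [0.015,[0,0,0],[0,0,0]],
], squeeze=40)

```text
time: 3.5
ee_pos: [0.5074, -0.2009, 0.1322]
tool_rot: [0.591, -0.389, 0.591, 0.387]
wrist_force: [0.3, -0.8, 2.0]
gripper_width: 0.274
```

```bash
python3 -c "
from h import *
st()"
```

```text
t 3.5 p [ 0.5074 -0.2009  0.1322] F [ 0.3056 -0.7549  1.9746] w 0.02337762742818544 j [-0.4439  0.3915  1.6419 -0.0006  1.1063 -1.605 ]
[[ 0.0015 -0.9173  0.3982]
 [-0.0013  0.3982  0.9173]
 [-1.     -0.0019 -0.0006]]
```

apply_moves([
  [0.01,[-0.01,0,0],[0,0,0]],
  [0.01,[-0.025,0,0],[0,0,0]],
  [0.01,[-0.045,0,0],[0,0,0]],
  [0.01,[-0.07,0,0],[0,0,0]],
  [0.01,[-0.1,0,0],[0,0,0]],
  [0.01,[-0.13,0,0],[0,0,0]],
  [0.01,[-0.13,0,0],[0,0,0]],
])

```text
time: 4.38
ee_pos: [0.5078, -0.201, 0.2652]
tool_rot: [0.592, -0.39, 0.59, 0.386]
wrist_force: [0.5, 1.4, -1.4]
gripper_width: 0.276
```

```bash
python3 -c "
from h import *
st();goal((.5450,.1600,.23),-.021)
d=snap('side','s3')['pixels'][:,:,::-1]
e=snap('top','t3')['pixels'][:,:,::-1]
cv2.imwrite('pics/s3c.png',np.hstack([cv2.resize(d[80:300,320:440],None,fx=2.5,fy=2.5),cv2.resize(e[60:280,320:460],None,fx=2.5,fy=2.5)]))"
```

```text
t 4.375 p [ 0.5078 -0.201   0.2652] F [ 0.489   1.3768 -1.3712] w 0.023529821399302778 j [-0.4437  0.2634  1.4883 -0.0006  1.3834 -1.6049]
[[ 0.0056 -0.9173  0.3981]
 [-0.0033  0.3981  0.9173]
 [-1.     -0.0065 -0.0008]]
option 1 [-0.3885 -0.002   0.0062]
option -1 [2.7531 0.0087 0.0028]
shift [0.0343 0.1098 0.346 ] turn [-0.3885 -0.002   0.0062]
```

View pics/s3c.png

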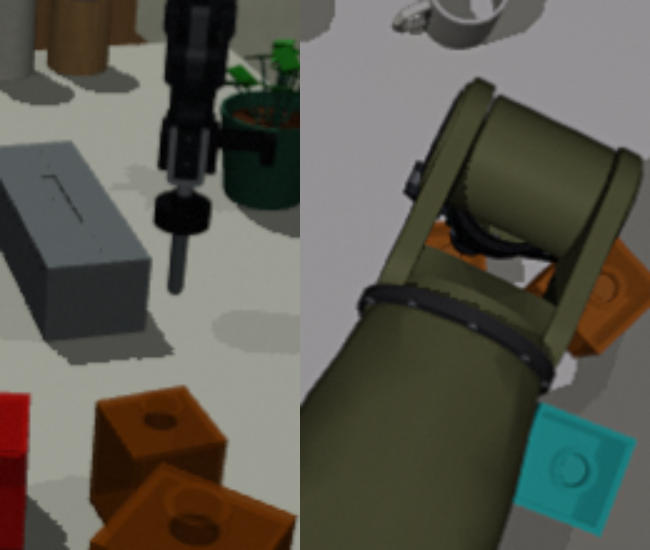

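```bash
python3 -c "
from h import *
goal((.5459,.2020,.22),-.021)
d=load('s3')
p0=proj(d,[.5078,-.201,.233]);p1=proj(d,[.5078,-.201,.183]);print(p0,p1)
im=d['pixels'][:,:,::-1][150:210,360:420];cv2.imwrite('pics/s3d.png',cv2.resize(im,None,fx=9,fy=9))"
```

```text
option 1 [-0.3885 -0.0009  0.0016]
option -1 [2.7531 0.0022 0.0012]
shift [0.0417 0.1247 0.3849] turn [-0.3885 -0.0009  0.0016]
(np.float64(391.5081096474306), np.float64(167.9821683715041)) (np.float64(388.6602598989667), np.float64(196.42913890911376))
```

View pics/s3d.png

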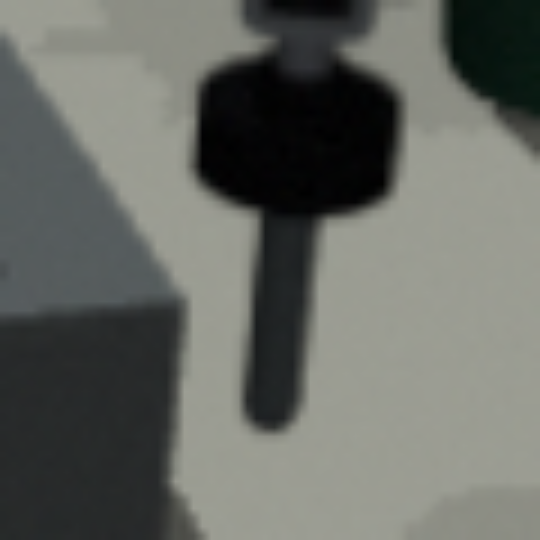

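apply_moves([
  [0.01,[0.042,0.125,0.385],[-0.389,0,0]],
  [0.01,[0.042,0.125,0.385],[-0.389,0,0]],
  [0.01,[0.042,0.125,0.385],[-0.389,0,0]],
  [0.01,[0.042,0.125,0.385],[-0.389,0,0]],
  [0.01,[0.042,0.125,0.385],[-0.389,0,0]],
  [0.01,[0.042,0.125,0.385],[-0.389,0,0]],
  [0.01,[0.042,0.125,0.385],[-0.389,0,0]],
  [0.01,[0.042,0.125,0.385],[-0.389,0,0]],
])

```text
time: 5.48
ee_pos: [0.5449, 0.2041, 0.2179]
tool_rot: [0.504, -0.496, 0.505, 0.495]
wrist_force: [-0.0, -0.4, -0.5]
gripper_width: 0.273
```

```bash
python3 -c "
from h import *
st();goal((.5459,.2020,.185),-.021)"
```

```text
t 5.475 p [0.5449 0.2041 0.2179] F [-0.0425 -0.4373 -0.4543] w 0.023299293153761363 j [ 0.2961  0.3825  1.4423 -0.0014  1.3188 -1.2568]
[[-0.0015 -0.9998  0.0175]
 [-0.0019  0.0175  0.9998]
 [-1.      0.0015 -0.0019]]
option 1 [ 0.0035 -0.0019 -0.0015]
option -1 [-3.1381  0.0023 -0.003 ]
shift [ 0.0329 -0.0011 -0.0021] turn [ 0.0035 -0.0019 -0.0015]
```

apply_moves([
  [0.01,[0.025,-0.001,-0.002],[0.003,0,0]],
  [0.01,[0.049,-0.001,-0.002],[0.003,0,0]],
  [0.01,[0.049,-0.001,-0.002],[0.003,0,0]],
  [0.01,[0.049,-0.001,-0.002],[0.003,0,0]],
])

```text
time: 5.98
ee_pos: [0.5461, 0.2015, 0.1698]
tool_rot: [0.505, -0.495, 0.506, 0.494]
wrist_force: [0.7, 0.1, -0.3]
gripper_width: 0.276
```

```bash
python3 -c "
from h import *
st()
d=snap('side','s4')
im=d['pixels'][:,:,::-1][110:220,300:390];cv2.imwrite('pics/s4.png',cv2.resize(im,None,fx=6.5,fy=6.5,interpolation=2)[:600])
e=snap('top','t4')['pixels'][:,:,::-1]
cv2.imwrite('pics/t4.png',e)
"
```

```text
t 5.975 p [0.5461 0.2015 0.1698] F [ 0.6516  0.0822 -0.3018] w 0.02358471834327163 j [ 0.2913  0.4263  1.497  -0.0016  1.2196 -1.2578]
[[-0.0008 -0.9998  0.0211]
 [-0.0018  0.0211  0.9998]
 [-1.      0.0008 -0.0018]]
```

View pics/s4.png

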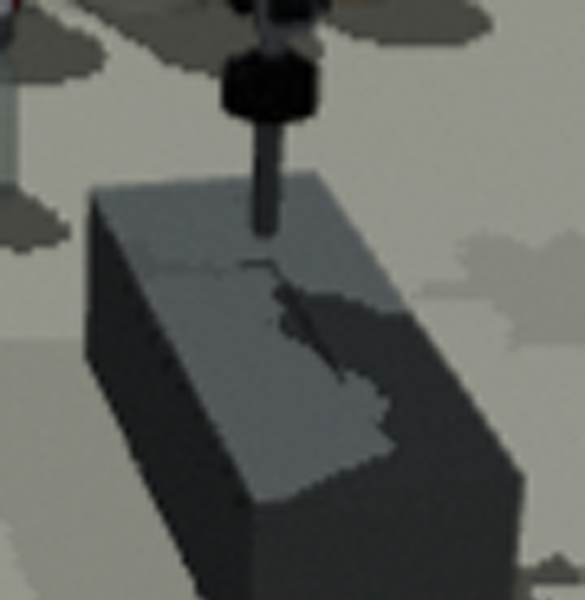

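View pics/t4.png

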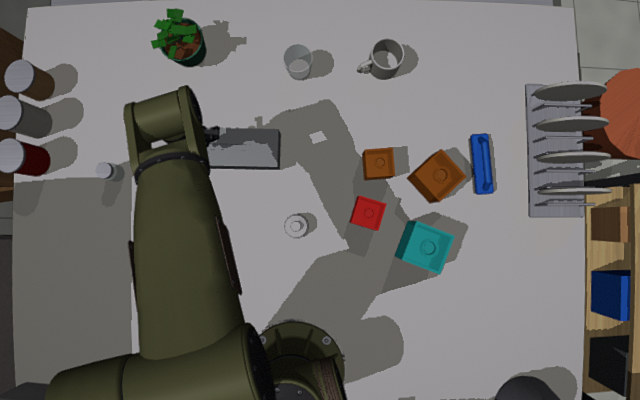

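```bash
python3 -c "
from h import *
d=load('s4');c,r=ray(d,340.2,146)
print(onz(d,340.2,146,.0876),'tcp',[.5461,.2015])
D=lambda a,b:((a+.5)/6.5-.5+300,(b+.5)/6.5-.5+110)
for p in[(95,190),(318,172),(524,478),(255,503),(240,262),(272,262),(343,380)]:print(onz(d,*D(*p),.072))
im=d['pixels'].astype(int).sum(2)
print(im[136:146,332:350])
d0=load('s3');print(onz(d0,390.2,197.8,.183))
"
```

```text
[0.546  0.1966 0.0876] tcp [0.5461, 0.2015]
[0.5046 0.2829 0.072 ]
[0.5927 0.2828 0.072 ]
[0.5872 0.0338 0.072 ]
[0.4978 0.0357 0.072 ]
[0.5413 0.21   0.072 ]
[0.5527 0.2077 0.072 ]
[0.5503 0.1121 0.072 ]
[[430 432 435 428 433 425 358  83  99  96 141 291 366 343 340 336 341 431]
 [341 336 336 311 313 307 267  84  98  97 123 223 276 268 265 265 275 363]
 [263 267 264 254 253 259 228  88 100 100 118 209 253 255 252 256 259 290]
 [255 254 256 256 256 248 200  85  97  99 112 201 256 254 252 253 253 259]
 [255 255 253 250 230 241 183  87 101 100 114 197 254 256 254 256 258 253]
 [255 256 252 255 245 247 185  91  96  98 128 247 253 256 258 259 254 258]
 [255 252 256 257 258 243 184  87 101  96 130 256 255 253 253 257 253 253]
 [256 257 254 254 254 248 189  88  99 100 130 253 255 255 256 254 251 252]
 [257 255 254 252 255 244 181  91  99 104 138 252 254 258 254 256 256 254]
 [254 254 257 259 253 256 218  99  95  92 158 255 253 256 254 253 253 254]]
[ 0.5087 -0.2055  0.183 ]
```

apply_moves([
  [0.01,[0.008,0,0],[0,0,0]],
  [0.01,[0.014,0,0],[0,0,0]],
  [0.01,[0.017,0,0],[0,0,0]],
  [0.01,[0.02,0,0],[0,0,0]],
  [0.01,[0.022,0,0],[0,0,0]],
  [0.01,[0.022,0,0],[0,0,0]],
  [0.01,[0.022,0,0],[0,0,0]],
])

```text
time: 6.95
ee_pos: [0.5462, 0.2019, 0.1483]
tool_rot: [0.505, -0.495, 0.505, 0.494]
wrist_force: [-0.8, 0.0, 2.4]
gripper_width: 0.269
```

```bash
cat >> h.py <<'E'
def avg(n=6):
    P=[];F=[];M=[]
    for i in range(n):
        imaging.capture('side');s=readout.sense();P.append(s['ee_pos']);F.append(s['wrist_force']);M.append(s['ft_torque'])
    print('t',s['time'],'P',np.mean(P,0),'F',np.mean(F,0),'sd',np.std(F,0),'M',np.mean(M,0))
E
python3 -c "
from h import *
st();avg(6)
d=snap('side','s5')
im=d['pixels'][:,:,::-1][110:220,300:390];cv2.imwrite('pics/s5.png',cv2.resize(im,None,fx=6.5,fy=6.5,interpolation=2)[:600])
"
```

```text
t 6.95 p [0.5462 0.2019 0.1483] F [-0.8471  0.0159  2.3502] w 0.022960617934032094 j [ 0.2917  0.4489  1.5177 -0.0015  1.175  -1.2577]
[[ 0.0004 -0.9998  0.0209]
 [-0.0014  0.0209  0.9998]
 [-1.     -0.0004 -0.0014]]
t 7.25 P [0.5462 0.2018 0.1482] F [-1.1112 -0.3718  3.1812] sd [0.6763 0.5828 0.3288] M [-0.0681  0.1775  0.0246]
```

View pics/s5.png

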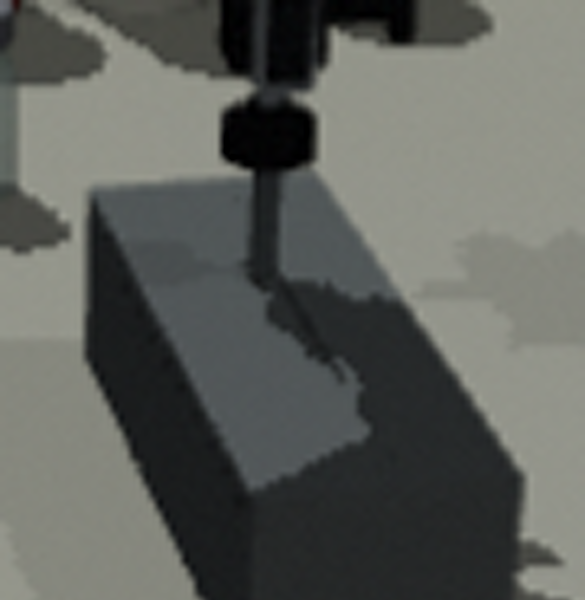

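```bash
python3 -c "
from h import *
a=load('s4');b=load('s5')
for z in(.0876,.075,.072,.069):print(z,proj(a,[.5462,.2019,z]))
A=a['pixels'].astype(int).sum(2);B=b['pixels'].astype(int).sum(2)
print(A[140:152,336:345]);print(B[147:160,336:345])
# collar bottom/top column profile
print(A[110:135,341],B[115:142,341])
"
```

```text
0.0876 (np.float64(339.68333801181535), np.float64(145.06700976862268))
0.075 (np.float64(339.4721158353831), np.float64(149.9774451698596))
0.072 (np.float64(339.4221174201746), np.float64(151.1392594225985))
0.069 (np.float64(339.3722309145072), np.float64(152.29826934591426))
[[230 241 183  87 101 100 114 197 254]
 [245 247 185  91  96  98 128 247 253]
 [258 243 184  87 101  96 130 256 255]
 [254 248 189  88  99 100 130 253 255]
 [255 244 181  91  99 104 138 252 254]
 [253 256 218  99  95  92 158 255 253]
 [257 257 243 184 163 167 230 256 253]
 [256 254 253 244 236 240 256 253 255]
 [256 256 252 256 255 251 253 255 250]
 [255 255 255 258 251 231 254 254 253]
 [222 176 158 157 154 149 204 259 256]
 [241 211 230 225 223 196 171 252 253]]
[[256 242 149  90  98 105 154 257 252]
 [253 246 150  97  98 103 149 259 256]
 [258 239 146  94 101  97 150 255 260]
 [222 169 102  94  99 103 150 254 255]
 [226 192 134  98 103  94 127 254 252]
 [232 213 116  84  92  88 121 172 257]
 [248 243 185  80  95 117 111 104 153]
 [258 254 247 205 113 118 115  92  93]
 [253 253 253 251 227 209 122 107  81]
 [257 259 258 255 239 153 124 118  96]
 [254 255 259 256 234 126 117 117 114]
 [257 256 251 255 233 120 119 120 121]
 [253 257 254 259 241 166 122 119 122]]
[ 66  64  60 111 143 146 141 140  92  35  14   7  17  11  17  19   8   9
  11  82  97  99  99 101 103] [ 43  38  37  26  38  24   9  57 131 151 148  76  17   9  16  13  12   9
   8  10  13  57  88  95  96  97  97]
```

apply_moves([
  [0.01,[0,0,-0.001],[0,0,0]],
  [0.01,[0,0,-0.002],[0,0,0]],
  [0.01,[0,0,-0.003],[0,0,0]],
  [0.01,[0,0,-0.004],[0,0,0]],
  [0.01,[0,0,-0.005],[0,0,0]],
  [0.01,[0,0,-0.006],[0,0,0]],
  [0.01,[0,0,-0.007],[0,0,0]],
])

```text
time: 8.18
ee_pos: [0.5459, 0.1947, 0.1479]
tool_rot: [0.505, -0.495, 0.506, 0.494]
wrist_force: [0.9, 0.2, -0.4]
gripper_width: 0.276
```

```bash
python3 -c "
from h import *
st();avg(3)"
```

```text
t 8.175 p [0.5459 0.1947 0.1479] F [ 0.8844  0.2249 -0.4172] w 0.02357770863901688 j [ 0.28    0.444   1.5259 -0.0014  1.1723 -1.2693]
[[-0.0003 -0.9998  0.0209]
 [-0.0015  0.0209  0.9998]
 [-1.      0.0002 -0.0015]]
t 8.325 P [0.546  0.1947 0.1479] F [-0.1213 -0.5895 -0.2913] sd [0.3415 0.6271 0.706 ] M [ 0.0186  0.0002 -0.008 ]
```

```bash
python3 -c "
from h import *
d=snap('side','s6')
im=d['pixels'][:,:,::-1][110:220,300:390];cv2.imwrite('pics/s6.png',cv2.resize(im,None,fx=6.5,fy=6.5,interpolation=2)[:600])
B=load('s5')['pixels'].astype(int).sum(2);C=d['pixels'].astype(int).sum(2)
for z in(.072,.069,.066):print(proj(d,[.5462,.2019,z]),proj(d,[.546,.1948,z]))
print(B[115:142,341],C[115:145,341])
"
```

```text
(np.float64(339.4221174201746), np.float64(151.1392594225985)) (np.float64(340.16853400161915), np.float64(152.4178862304397))
(np.float64(339.3722309145072), np.float64(152.29826934591426)) (np.float64(340.1174753446898), np.float64(153.58114588669835))
(np.float64(339.322456018933), np.float64(153.45448341539367)) (np.float64(340.0665313893178), np.float64(154.7415835863245))
[ 43  38  37  26  38  24   9  57 131 151 148  76  17   9  16  13  12   9
   8  10  13  57  88  95  96  97  97] [134 134 134 137 131 133 129 109 127 145 152 135 134 111  44   8   7  14
   5  12   9  13  14   7  80  95 100 101  96 100]
```

View pics/s6.png

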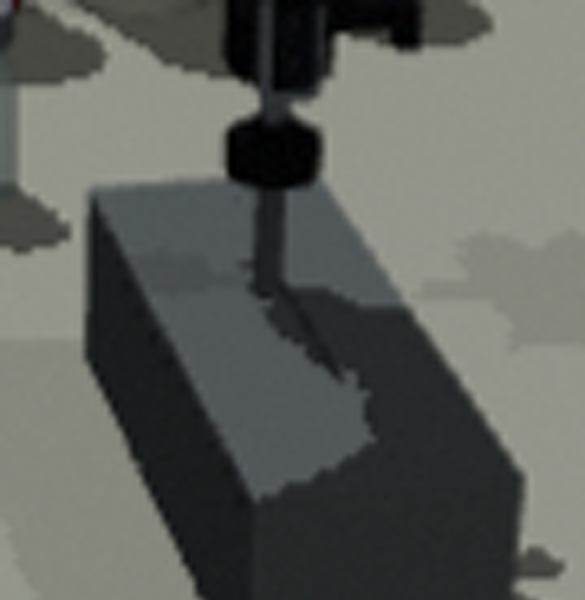

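apply_moves([
  [0.01,[0.001,0,0],[0,0,0]],
  [0.01,[0.002,0,0],[0,0,0]],
  [0.01,[0.003,0,0],[0,0,0]],
  [0.01,[0.004,0,0],[0,0,0]],
])

```text
time: 8.88
ee_pos: [0.546, 0.1948, 0.1439]
tool_rot: [0.505, -0.495, 0.506, 0.494]
wrist_force: [0.4, -0.1, 0.4]
gripper_width: 0.274
```

```bash
python3 -c "
from h import *
avg(4)"
```

```text
t 9.075 P [0.5459 0.1947 0.1438] F [ 0.1071  0.0526 -0.7718] sd [0.4391 0.449  0.743 ] M [-0.0044 -0.0151  0.0309]
```

apply_moves([
  [0.01,[0.003,0,0],[0,0,0]],
  [0.01,[0.006,0,0],[0,0,0]],
  [0.01,[0.009,0,0],[0,0,0]],
  [0.01,[0.012,0,0],[0,0,0]],
  [0.01,[0.015,0,0],[0,0,0]],
  [0.01,[0.018,0,0],[0,0,0]],
])

```text
time: 9.82
ee_pos: [0.5459, 0.1947, 0.1257]
tool_rot: [0.505, -0.495, 0.506, 0.494]
wrist_force: [0.2, -0.2, -0.4]
gripper_width: 0.278
```

```bash
python3 -c "
from h import *
avg(4)
d=snap('side','s7')
im=d['pixels'][:,:,::-1][110:220,300:390];cv2.imwrite('pics/s7.png',cv2.resize(im,None,fx=6.5,fy=6.5,interpolation=2)[:600])"
```

```text
t 10.025 P [0.5458 0.1947 0.1255] F [ 0.6535  0.1094 -0.6668] sd [0.1874 0.4725 0.8521] M [ 0.0082 -0.0149 -0.0139]
```

View pics/s7.png

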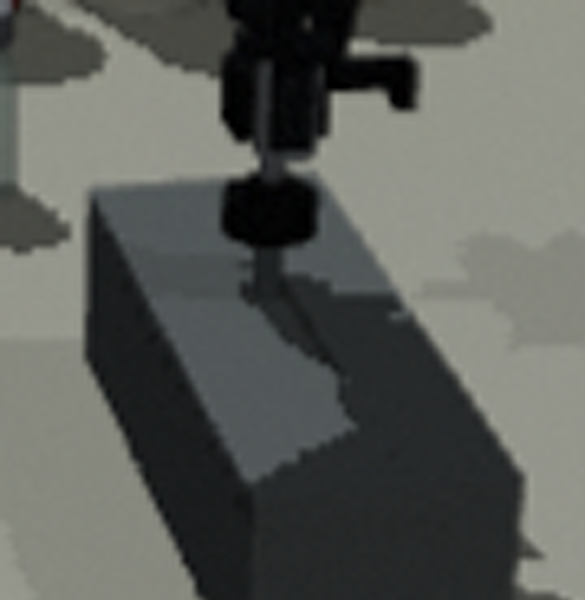

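The tube is sinking freely into the hole: the collar is at (268,240) in the crop and the force is only the pump's weight. I'll keep going down gently until the collar seats.

apply_moves([
  [0.01,[0.003,0,0],[0,0,0]],
  [0.01,[0.006,0,0],[0,0,0]],
  [0.01,[0.009,0,0],[0,0,0]],
  [0.01,[0.012,0,0],[0,0,0]],
  [0.01,[0.015,0,0],[0,0,0]],
  [0.01,[0.018,0,0],[0,0,0]],
  [0.01,[0.02,0,0],[0,0,0]],
  [0.01,[0.021,0,0],[0,0,0]],
])

```text
time: 11.08
ee_pos: [0.5458, 0.1947, 0.1047]
tool_rot: [0.505, -0.495, 0.506, 0.494]
wrist_force: [-1.9, -0.0, 2.9]
gripper_width: 0.274
```

```bash
python3 -c "
from h import *
avg(6)"
```

```text
t 11.375 P [0.5459 0.1947 0.1049] F [-0.0324  0.171   0.4912] sd [0.4721 0.4346 0.7533] M [ 0.008  -0.0027  0.023 ]
```

Contact is just starting. Now press a little further, using the pump's own spring.

apply_moves([
  [0.01,[0.001,0,0],[0,0,0]],
  [0.01,[0.002,0,0],[0,0,0]],
  [0.01,[0.003,0,0],[0,0,0]],
  [0.01,[0.003,0,0],[0,0,0]],
])

```text
time: 11.88
ee_pos: [0.5459, 0.1947, 0.1019]
tool_rot: [0.505, -0.495, 0.506, 0.494]
wrist_force: [-0.7, 0.4, 2.8]
gripper_width: 0.272
```

```bash
python3 -c "
from h import *
avg(6)
d=snap('side','s8')
im=d['pixels'][:,:,::-1][110:220,300:390];cv2.imwrite('pics/s8.png',cv2.resize(im,None,fx=6.5,fy=6.5,interpolation=2)[:600])"
```

```text
t 12.175 P [0.5459 0.1947 0.1019] F [-0.556  -0.2531  2.9508] sd [0.3598 0.3571 0.4394] M [-0.0314  0.0855  0.0093]
```

View pics/s8.png

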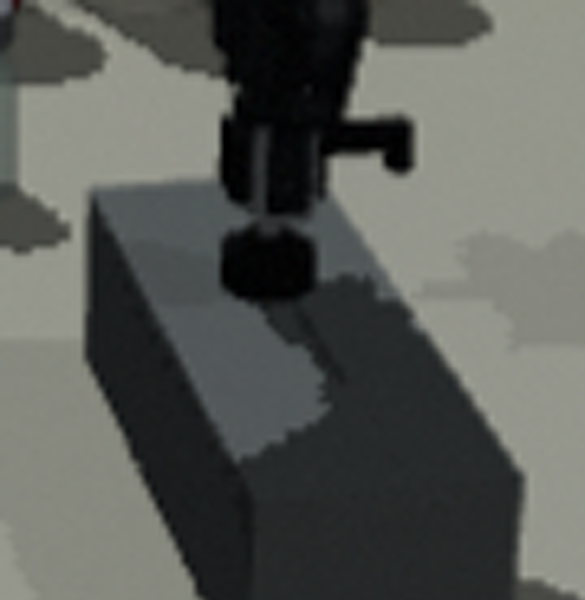

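apply_moves([
  [0.01,[-0.001,0,0],[0,0,0]],
  [0.01,[-0.002,0,0],[0,0,0]],
  [0.01,[-0.002,0,0],[0,0,0]],
  [0.03,[-0.002,0,0],[0,0,0]],
  [0.05,[-0.002,0,0],[0,0,0]],
  [0.05,[-0.002,0,0],[0,0,0]],
  [0.05,[-0.002,0,0],[0,0,0]],
  [0.05,[-0.002,0,0],[0,0,0]],
])

```text
time: 13.22
ee_pos: [0.5459, 0.1947, 0.1039]
tool_rot: [0.505, -0.495, 0.506, 0.494]
wrist_force: [-0.4, 0.2, 0.2]
gripper_width: 0.582
```

apply_moves([
  [0.05,[-0.01,0,0],[0,0,0]],
  [0.05,[-0.03,0,0],[0,0,0]],
  [0.05,[-0.06,0,0],[0,0,0]],
  [0.05,[-0.1,0,0],[0,0,0]],
  [0.05,[-0.14,0.05,0],[0,0,0]],
  [0.05,[-0.14,0.1,0],[0,0,0]],
  [0.05,[-0.14,0.15,0],[0,0,0]],
  [0.05,[-0.14,0.15,0],[0,0,0]],
])

```text
time: 14.22
ee_pos: [0.394, 0.1982, 0.2452]
tool_rot: [0.505, -0.496, 0.505, 0.495]
wrist_force: [0.5, 0.6, -0.9]
gripper_width: 0.587
```

```bash
python3 -c "
from h import *
st()
d=snap('side','s9');e=snap('top','t9')
im=d['pixels'][:,:,::-1];im2=e['pixels'][:,:,::-1]
cv2.imwrite('pics/s9c.png',np.hstack([cv2.resize(im[100:220,300:400],None,fx=4,fy=4,interpolation=2),cv2.resize(im2[100:220,170:270],None,fx=4,fy=4,interpolation=2)]))
cv2.imwrite('pics/t9.png',im2)"
```

```text
t 14.225 p [0.394  0.1982 0.2452] F [ 0.481   0.5528 -0.8573] w 0.05010115753241102 j [ 0.3837  0.0414  1.7905 -0.0014  1.3089 -1.1673]
[[ 0.0012 -0.9998  0.0195]
 [-0.0009  0.0195  0.9998]
 [-1.     -0.0012 -0.0009]]
```

View pics/s9c.png

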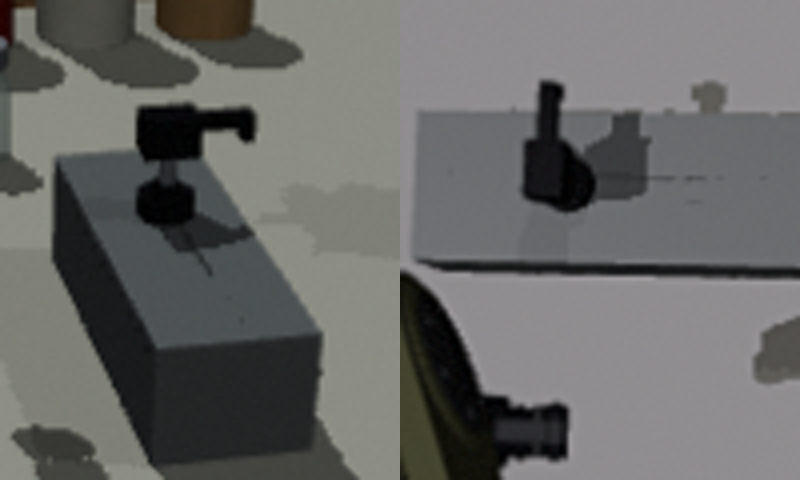

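View pics/s9.png

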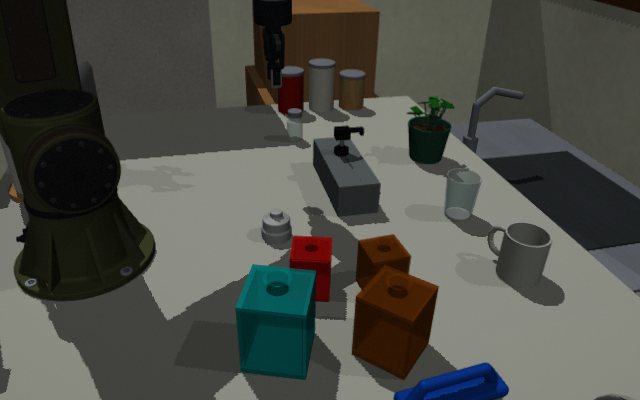

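```bash
python3 -c "
from h import *
e=load('t9');d=load('s9')
T=lambda a,b,x0,y0:((a+.5)/4-.5+x0,(b+.5)/4-.5+y0)
print('head top',onz(e,*T(545,165,170-100,100),.136),'collar',onz(e,*T(575,183,70,100),.086))
S=lambda a,b:T(a,b,300,100)
print('side collar bottom centre',onz(d,*S(166,203),.079),'head',onz(d,*S(169,133),.123),two(e,T(546,172,70,100),d,S(169,133)))
# bottle movement
a=load('side0')['pixels'].astype(int);b=d['pixels'].astype(int)
df=np.abs(a-b).sum(2)>60
print(df[255:295,355:410].mean(), df[235:300,285:335].mean(), df[270:375,235:318].mean(), df[270:375,355:438].mean())
"
```

```text
head top [0.548  0.1914 0.136 ] collar [0.5452 0.185  0.086 ]
side collar bottom centre [0.5469 0.1908 0.079 ] head [0.5468 0.1907 0.123 ] (array([0.547 , 0.1939, 0.1216]), np.float64(0.0014691026757862981))
0.023181818181818182 0.09015384615384615 0.052094090648307514 0.006196213425129088
```

```bash
python3 -c "
from h import *
avg(4);job.close_job()"
```

```text
t 14.525 P [0.3967 0.198  0.2442] F [ 0.2216 -0.2939 -0.0335] sd [0.5099 0.3696 0.285 ] M [0.0099 0.0047 0.0209]
the job is handed in; nothing more can be done
```

The pump is in the tank with its collar on the cover, and I handed the job in at about 14.5 s.

**What I did:** I lifted the pump straight out of the small amber bottle and turned it square to the groove. I set its tip on the groove floor near the +y end and slid it along with about 3 N. Within 7 mm the force fell away, which showed the tube had dropped through the shutter. I then pushed it down, pressed lightly (about 3 N) once the collar met the cover, let go and moved the arm clear.

**Last checks:**
- **Pump:** in the side view it stands upright, with its head at about 0.122 m against the 0.123 m expected.
- **Other things on the sill:** the small amber bottle looks unmoved from the first picture. Changes around the other bottles are small and I put them down to moved shadows.
- **Robot:** it was touching nothing when I handed in.

**What disagreed:**
- **Collar position:** my top-view estimate was about 6 mm off in y from the side view. The head hides part of the collar in that view, so I trusted the side view.
- **Tip position:** the camera placed the tube tip about 3 mm in y from where the arm's own reading put it.
- **Force readings:** each one was noisy by about 0.3–0.9 N, so I relied on averages.

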